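Tip the bearing ball out of the yellow pan

TASK

Empty the yellow tipping pan: lift its black bar handle until the pan stands at about 40 degrees (the orange mark on its dial, never past 55), and keep it there for two seconds while the steel ball rolls out into the bin behind it. Then lower the pan gently, without letting it drop, until it is level again and let go. Leave the green pan as it is.

Things in the scene. Friction and masses are not known exactly. Their poses are not given: they have to be found in the camera images.
- yellow_tipper: Fixed steel stand: YELLOW pan (168 x 104 mm, 35 deep) at the near end, open pale metal bin at the far end. Origin on the table under mid-pan; x runs from handle to bin (roughly away from the robot), z up. Pan hinge parallel to y at x=80, z=90 mm. Bin inside x 80 to 202, y -51 to 51 mm, floor z=12, far wall 115 high. Dials on both sides mark 0, 20, 40 (large, orange), 60 degrees; red pointer turns with the pan.
- yellow_handle (a point): Middle of the yellow pan's handle: a black round bar 12 mm thick, parallel to the hinge, 90 mm clear between thin side arms. Level: 210 mm from the hinge line towards the robot and 65 mm above it (stand frame x=-130, z=155 mm), 50 mm out from and 30 mm above the pan's near wall, free below. It swings with the pan; it can turn between the fingers, so they may keep pointing down.
- yellow_pan (a joint): Tilt of the yellow pan in rad: 0 level (start, on its stop), growing as the handle is lifted up and over towards the bin; 0.70 is 40 degrees, 0.96 is 55 degrees, end stop 1.15. The pan weighs about 0.6 kg; the handle takes about 4 N to lift. Nothing holds the pan up: let go and it falls back level.
- steel_ball_center (a point): Centre of the bright steel ball, 36 mm in diameter, about 190 g, lying loose in the yellow pan. It rolls out over the lip by itself once the pan is tipped well past 20 degrees.
- green_pan (a joint): Tilt in rad of the GREEN pan of the second stand, same build, a brass ball in it, 0 level: to be left alone. The two stands swap sides of the table.
There are look-alikes about, which are no part of the job. What is shaped like the part that bears steel_ball_center but pink or red is not meant.

How it is judged:
On the way, in this order (a step that is already met when the one before it is completed fails the run):
1. the yellow pan is held between 30 and 50 degrees for one second (value of joint yellow_pan between 0.524 and 0.873 rad), for 1 s.
2. the yellow pan is back level (value of joint yellow_pan below 0.06 rad), for 0.2 s.
At the end, for the whole second after the job is handed in: The yellow pan is level (within 3.4 degrees), the steel ball lies in the bin of the yellow stand, and the green pan is level (value of joint each of yellow_pan, green_pan below 0.06 rad and x of steel_ball_center in the frame of yellow_tipper between 0.08 and 0.205 m and y of steel_ball_center in the frame of yellow_tipper between -0.055 and 0.055 m and z of steel_ball_center in the frame of yellow_tipper below 0.06 m); the robot touches nothing.
It fails at once if the yellow pan is tipped past 55 degrees (value of joint yellow_pan above 0.96 rad).
It fails at once if the yellow pan is dropped (falls faster than 2.5 rad/s) (velocity of joint yellow_pan below -2.5 rad/s).
It fails at once if the green pan is tipped by more than 6 degrees (value of joint green_pan above 0.105 rad).
It also fails if it takes over 48 s, if anything falls off the work surface, if the arm or the gripper's body presses on something with over 40 N, if the wrist force passes 120 N, or if a joint passes its speed limit or range.

ROBOT

A 7-joint arm with a two-finger parallel gripper is mounted at the origin on the work surface. World frame = base frame: x ahead of the robot, y to its left, z up, the work surface at z = 0. Lengths are in m, angles in rad, forces in N, time in s.
With the tool pointing down it reaches from about 0.4 to 0.85 m from the base axis. Payload 4.5 kg.
Tool frame: the origin (TCP) lies where the fingers leave the gripper's body, on its centre line; the fingertips stand 73 mm ahead of it and the grasp point (between the pads) lies 54 mm ahead of it; z points along the fingers, y is the direction in which the jaws open and shut (so a half turn about z gives the same grasp; the last joint's range is limited). The gripper opens to 85 mm and grips with 20 to 120 N. Pads are 22 mm wide; open, the fingers measure 114 mm over their backs; the gripper's body (76 mm by 85 mm) begins 54 mm behind the grasp point. The pads swing forward as they close: fully open they stand 13 mm farther back than shut.
Start: joints at [1.372, 0.689, -0.195, 1.565, 0.157, 0.902, -0.215], TCP at [0.144, -0.608, 0.304] pointing down, gripper open.
Joint ranges: [-3.01, 3.01], [-0.46, 2.08], [-1.47, 1.51], [0.13, 2.56], [-1, 4.14], [0.04, 2.09], [-2.66, 2.66]. Speed limits (rad/s): [2.57, 2.57, 3.14, 3.14, 3.14, 3.14, 3.14].

INTERFACE

Orientations are given as a rotation vector (axis times angle).
In Python, from bench import arm gives the robot as it stands. Calls block until the motion is done:
- arm.move_ptp(position, orientation): joint-space move of the TCP to a pose.
- arm.move_straight(position, frame=None, vel=0.15, f_stop=None): straight line of the TCP; frame=None keeps the orientation; vel is the mean speed in m/s. With f_stop (N) it stops when the force on the tool has changed by that much, and returns True; else False.
- arm.move_j(angles): joint-space move.
- arm.grip(opening): finger opening in m; the grip force is fixed at half the most; returns when the fingers have stopped.
- arm.sleep(seconds).
- arm.ik(position, orientation): joint angles nearest the present ones, or None.
- arm.get_state(): the state.
- arm.read_camera(name): name is "scene" or "top" or "wrist"; returns a dict with "img" (384x512x3 uint8, red, green, blue), "fx", "fy", "cx", "cy" (pixels), "R" (3x3) and "t" (3): a world point X has camera coordinates R X + t; the wrist camera has in their place "mount" (4x4, takes a point from camera to tool coordinates, whose origin is the TCP and whose axes are the flange's). Camera axes: x right, y down, z forward; pixel columns grow to the right and rows downward; lengths in m; the calibration is good to about 2 mm. The wrist camera is an equidistant fisheye: a pixel r from the principal point sees the ray r / f radians off the axis. A picture is of the moment at which its call begins: read the wrist's pose just before it. There is no depth.
A pose or a line that the arm cannot do raises arm.IKError and nothing moves.
- arm.close_job(): hands the job in, once; it reports no verdict.
The state is a dict: "time_s": time; "qpos": joint angles; "joint_vel": joint speeds; "effort": joint torques, N m; "tool_pos": TCP position; "orientation": TCP orientation; "contact_force": force on the tool from outside, world axes, zero at the start; "wrist_torque": the same for the moment, N m; "grip_width": finger opening in m.
Only numpy, scipy, OpenCV 4.12 (cv2) and the standard library are available. Lean on these libraries where they do the work, as an engineer would, in place of code of your own. Each camera call takes 0.05 s, during which the arm holds its last target.

## Working session

There is one attempt and no reset: what is moved stays moved. The work goes in short steps, each a Python script; the robot and the scene stay as the last script left them, time stands still between calls to the robot, and variables do not carry over. Pictures are saved under pics/ and viewed, and the job is handed in when it is done.

```bash
ls; mkdir -p pics
python3 - <<'E'
from bench import arm
import cv2
s=arm.get_state(); print(s)
for n in("scene","top","wrist"):
    c=arm.read_camera(n); cv2.imwrite(f"pics/{n}0.png",cv2.resize(c["img"][:,:,::-1],None,fx=1.5,fy=1.5,interpolation=cv2.INTER_CUBIC))
    print(n,{k:v for k,v in c.items() if k!="img"})
E
```

```text
pics
{'time_s': 0.0, 'qpos': array([ 1.37178122,  0.69000034, -0.19449715,  1.56642266,  0.1573264 ,
        0.90249772, -0.21509239]), 'joint_vel': array([ 0.00051862,  0.00251379, -0.00067682, -0.00143004, -0.00050902,
        0.00238048,  0.00019771]), 'effort': array([-9.02829579e-04, -5.39603090e+01, -1.26662247e+00, -1.58543891e+01,
        9.14835575e-03,  9.50417103e-03, -3.65392836e-06]), 'tool_pos': array([ 0.14401598, -0.6076146 ,  0.30305235]), 'orientation': array([-3.11843174e+00, -3.64823709e-01,  6.21300644e-04]), 'contact_force': array([ 0.67956027, -0.22681531,  0.42758784]), 'wrist_torque': array([-0.00920926, -0.05458624,  0.02180277]), 'grip_width': 0.08533967375833651}
scene {'fx': 437.08624864620003, 'fy': 437.08624864620003, 'cx': 255.64652943449892, 'cy': 188.3711329952241, 'R': array([[-0.32247794,  0.94648401, -0.01326608],
       [ 0.6132817 ,  0.19823556, -0.76458369],
       [-0.72103644, -0.25469722, -0.64438792]]), 't': array([ 0.20910325, -0.2705044 ,  1.36825304])}
top {'fx': 452.7231777591234, 'fy': 452.7231777591234, 'cx': 264.6761033567649, 'cy': 184.85735458564045, 'R': array([[ 0.01812459, -0.99959691, -0.02185194],
       [-0.99511601, -0.01591365, -0.09742117],
       [ 0.09703416,  0.02351093, -0.99500332]]), 't': array([0.00616799, 0.60332818, 1.04492432])}
wrist {'fx': 297.3186396354542, 'fy': 297.3186396354542, 'cx': 252.29614702330383, 'cy': 191.90977473260648, 'mount': array([[-3.59994093e-04, -9.47871575e-01, -3.18652394e-01,
         8.27382345e-02],
       [ 9.99999898e-01, -2.54770150e-04, -3.71893248e-04,
        -4.93030081e-04],
       [ 2.71323921e-04, -3.18652495e-01,  9.47871570e-01,
        -6.99560696e-02],
       [ 0.00000000e+00,  0.00000000e+00,  0.00000000e+00,
         1.00000000e+00]])}
```

View pics/top0.png

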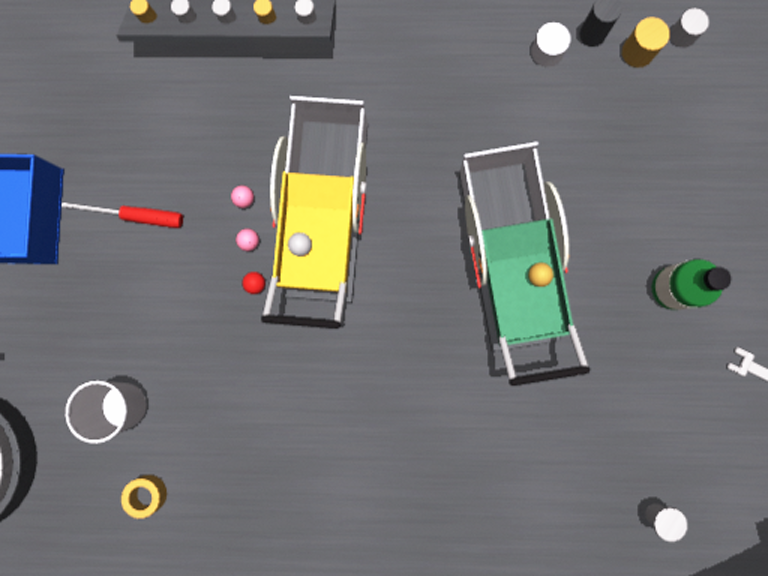

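View pics/scene0.png

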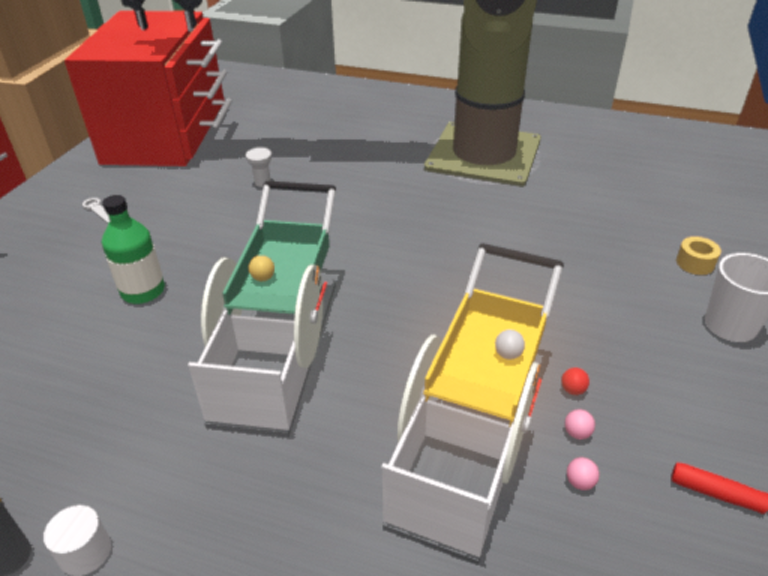

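Top view (at 1.5x): the yellow stand has its handle at (303,321), the steel ball at (299,243) in the yellow pan, and the bin at (325,145). The green stand on the right, at (540,375), holds the brass ball. Candidates for the steel ball are the grey ball in the pan (299,243), pink (242,197), pink (247,240) and red (253,283). Only the grey one in the yellow pan fits the description. I'll confirm it in crops.

Run:
```python
from bench import arm
import cv2,numpy as np
a=arm.read_camera("top")["img"][:,:,::-1]; b=arm.read_camera("scene")["img"][:,:,::-1]
A=cv2.resize(a[55:225,150:260],None,fx=3.5,fy=3.5,interpolation=cv2.INTER_CUBIC)
B=cv2.resize(b[155:370,250:400],None,fx=2.75,fy=2.75,interpolation=cv2.INTER_CUBIC)
h=min(len(A),len(B),595)
print(A.shape,B.shape)
cv2.imwrite("pics/crop1.png",np.hstack([A[:h,:385],B[:h]])[:, :800])
```

```text
(595, 385, 3) (591, 412, 3)
```

View pics/crop1.png

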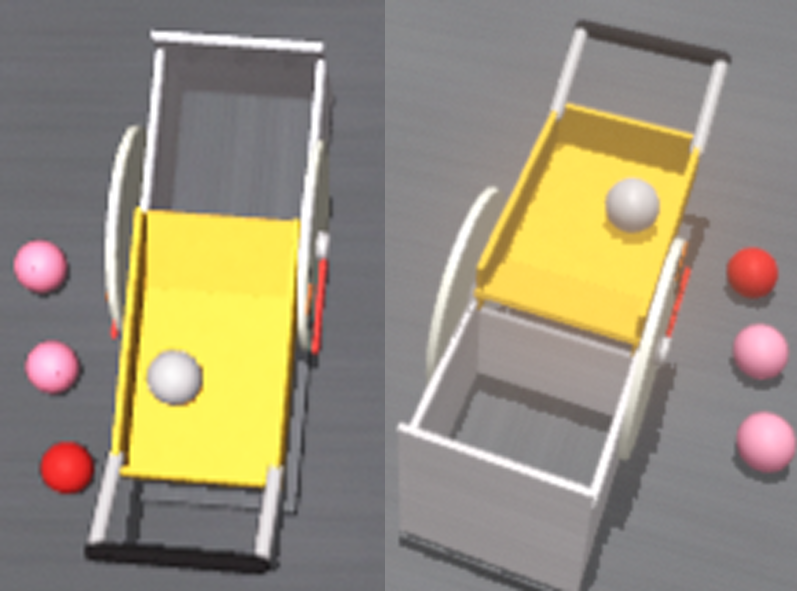

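The crops confirm it: the grey steel ball lies in the yellow pan, and the pink and red balls lie on the table beside the stand. Next I fit the stand pose from the handle ends and the far bin-wall top corners in both views.

```bash
cat > h.py <<'E'
import numpy as np,cv2
from scipy.optimize import least_squares
from scipy.spatial.transform import Rotation as Rn
def proj(c,X):
    p=np.asarray(X)@np.asarray(c["R"]).T+c["t"]; return np.c_[c["fx"]*p[:,0]/p[:,2]+c["cx"],c["fy"]*p[:,1]/p[:,2]+c["cy"]]
def stand(p,X):
    x,y,a=p; c,s=np.cos(a),np.sin(a); X=np.atleast_2d(X)
    return np.c_[x+c*X[:,0]-s*X[:,1],y+s*X[:,0]+c*X[:,1],X[:,2]]
E
python3 - <<'E'
from bench import arm
from h import *
T=arm.read_camera("top");S=arm.read_camera("scene")
pt=np.array([(90,552),(268,564),(152,36),(323,47)])/3.5+[150,55]
ps=np.array([(343,58),(195,28),(207,492),(17,428)])/2.75+[250,155]
def model(q):
    return [(-.130,q[3],.155),(-.130,-q[3],.155),(.2035,q[4],.115),(.2035,-q[4],.115)]
def f(q):
    W=stand(q[:3],model(q)); return np.r_[(proj(T,W)-pt).ravel(),(proj(S,W)-ps).ravel()]
r=least_squares(f,[.5,.1,0,.053,.053]); print(r.x,np.round(r.fun,1).reshape(-1,2)); 
print(stand(r.x[:3],[[-.13,0,.155],[.08,0,.09]]))
E
```

```text
[ 0.65776422  0.13928523 -0.06222231  0.05312666  0.05389667] [[-0.9 -0.9]
 [-1.2 -0.3]
 [-0.3 -0.8]
 [-1.5 -0.5]
 [-1.  -0. ]
 [-1.1 -1.3]
 [ 0.1 -0.5]
 [-0.5 -1.3]]
[[0.5280158  0.14736891 0.155     ]
 [0.73760941 0.13431066 0.09      ]]
```

```bash
cat >> h.py <<'E'
P=np.array([0.6578,0.1393,-0.0622])
def rot(a=P[2]):
    x=[-np.sin(a),np.cos(a),0]; z=[0,0,-1]; y=np.cross(z,x)
    return Rn.from_matrix(np.c_[x,y,z]).as_rotvec()
def handle(th,P=P):
    r=np.hypot(.21,.065); b=np.arctan2(.065,-.21)-th
    return stand(P,[.08+r*np.cos(b),0,.09+r*np.sin(b)])[0]
E
python3 - <<'E'
from bench import arm
from h import *
o=rot(); H=handle(0); print(H,handle(.7),o)
for p in [H+[0,0,.054],H+[0,0,.17]]+[handle(t)+[0,0,.054] for t in (.2,.4,.6,.7,.8)]:
    print(np.round(p,3), arm.ik(p,o))
print(arm.ik([.45,-.35,.42],rot(-1.0)), arm.ik([.144,-.608,.42],arm.get_state()["orientation"]))
E
```

```text
[0.52805139 0.14738079 0.155     ] [0.61913221 0.14170824 0.27500046] [2.28944295 2.15129156 0.        ]
[0.528 0.147 0.209] [-0.15787267  0.74005755 -0.33216237  1.8815847   0.40842797  0.58673934
 -0.81538038]
[0.528 0.147 0.325] [-0.00652099  0.60711621 -0.57989265  1.76182755  0.41177669  0.89631023
 -0.82854386]
[0.545 0.146 0.249] [-0.11721346  0.70064997 -0.38344124  1.80062608  0.37759809  0.71312642
 -0.76997378]
[0.57  0.145 0.286] [-0.06090419  0.69012133 -0.46335684  1.69249389  0.387928    0.8514296
 -0.75389332]
[0.601 0.143 0.316] [-0.01896177  0.70358339 -0.52800486  1.56299998  0.4018994   0.98497221
 -0.73043829]
[0.619 0.142 0.329] [-0.00825801  0.7171654  -0.54657233  1.4916234   0.4055194   1.04704766
 -0.71188721]
[0.638 0.141 0.34 ] [-0.00382127  0.73484744 -0.55666607  1.41625887  0.40748003  1.10597591
 -0.68970086]
[ 0.75813649  0.4999514  -0.29466837  1.56600384  0.15694422  1.09897473
 -0.57397719] [ 1.37779246  0.58200138 -0.20806725  1.39940754  0.12344018  1.17330683
 -0.18275619]
```

Run:
```python
from bench import arm
from h import *
o=rot(); H=handle(0)
arm.move_ptp([.45,-.35,.43],rot(-1.0))
arm.move_ptp(H+[0,0,.054+.12],o)
s=arm.get_state(); print(s["time_s"],s["tool_pos"],s["orientation"],s["contact_force"])
w=arm.read_camera("wrist"); im=w["img"][:,:,::-1].copy()
# predicted bar ends / arms
M=np.array(w["mount"]);Rt=Rn.from_rotvec(s["orientation"]).as_matrix()
X=stand(P,[[-.13,.053,.155],[-.13,-.053,.155],[-.13,0,.155]])
for x in X:
    pc=np.linalg.inv(M)@np.r_[Rt.T@(x-s["tool_pos"]),1]; pc=pc[:3]
    th=np.arctan2(np.hypot(*pc[:2]),pc[2]); d=pc[:2]/np.hypot(*pc[:2]); uv=w["fx"]*th*d+[w["cx"],w["cy"]]; print(uv)
    cv2.circle(im,tuple(np.int32(uv.round())),2,(255,0,255),-1)
cv2.imwrite("pics/wrist1.png",cv2.resize(im,None,fx=1.5,fy=1.5))
cv2.imwrite("pics/scene1.png",cv2.resize(arm.read_camera("scene")["img"][:,:,::-1],None,fx=1.5,fy=1.5))
```

```text
3.7583 [0.52868695 0.14569295 0.32902503] [ 2.29185925e+00  2.14701574e+00 -7.58685111e-04] [0.30096311 0.68189995 0.12549547]
[250.42192435 129.35285477]
[251.0332223  244.71510719]
[250.72739459 190.69377416]
```

View pics/wrist1.png

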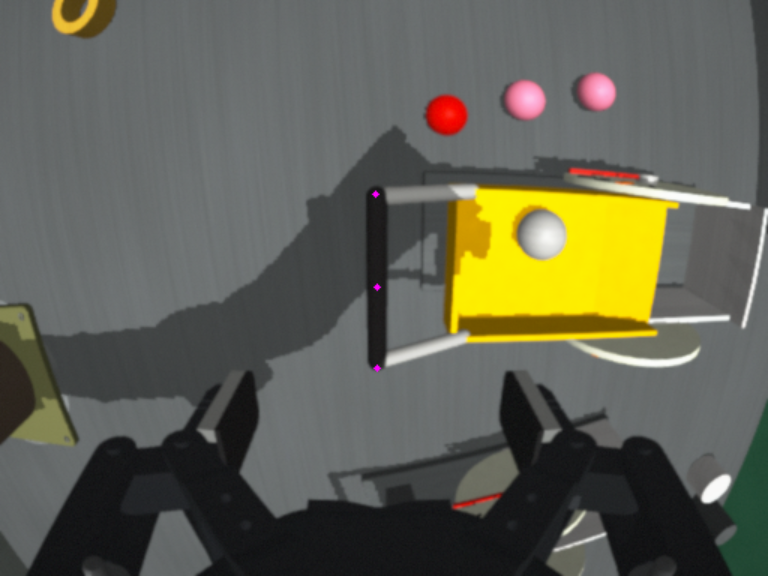

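View pics/scene1.png

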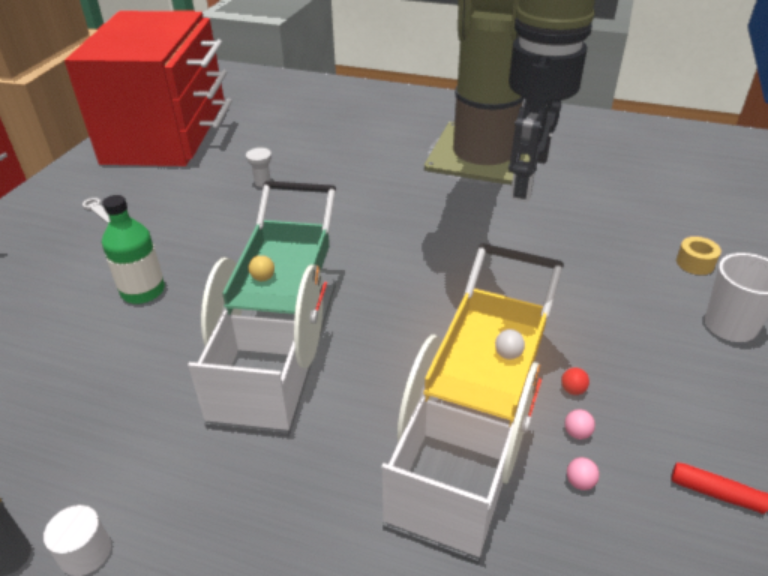

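The predicted bar ends (376,193) and (377,368) lie on the black bar in the wrist view. I'll descend with partly open fingers and grip.

Run:
```python
from bench import arm
from h import *
H=handle(0)
arm.grip(.045)
print(arm.move_straight(H+[0,0,.054],frame=rot(),vel=.1,f_stop=8))
s=arm.get_state(); print(s["time_s"],s["tool_pos"],s["contact_force"])
arm.grip(.0)
s=arm.get_state(); print(s["time_s"],s["tool_pos"],s["grip_width"],s["contact_force"],s["wrist_torque"])
cv2.imwrite("pics/wrist2.png",cv2.resize(arm.read_camera("wrist")["img"][:,:,::-1],None,fx=1.5,fy=1.5))
cv2.imwrite("pics/scene2.png",cv2.resize(arm.read_camera("scene")["img"][100:300,200:400,::-1],None,fx=3,fy=3))
```

```text
False
5.6833 [0.52838235 0.14758951 0.20956379] [-0.24260214  0.32901695 -0.34476008]
6.0917 [0.52768234 0.14744127 0.20947005] 0.009666370907755668 [-2.62762808 -0.77399883  5.76411188] [-0.11791625  0.49855309 -0.03460633]
```

View pics/wrist2.png

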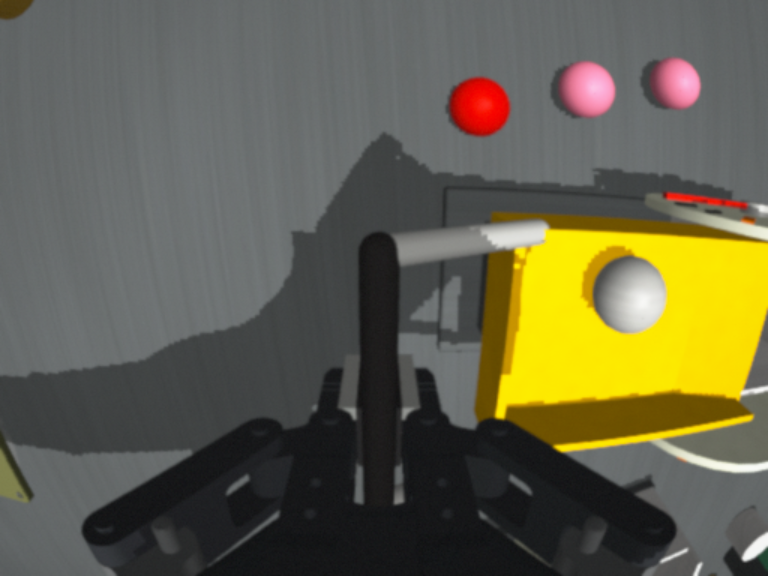

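View pics/scene2.png

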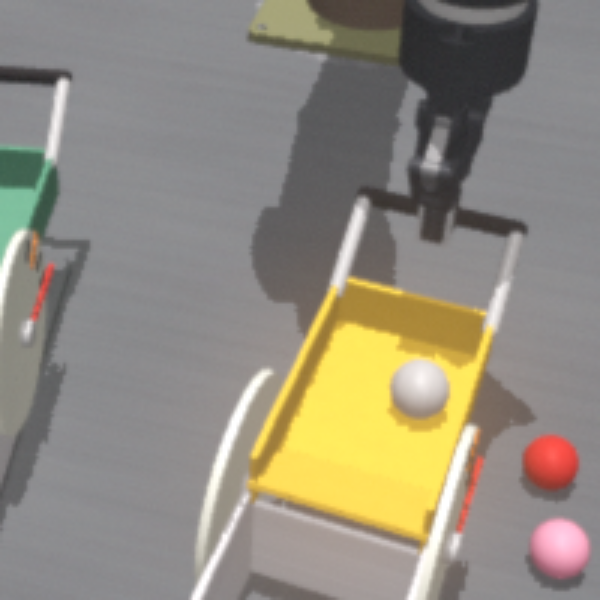

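The bar is gripped between the pads, at about (378,400) in the wrist view, and the pan is still level. Now I lift along the arc, stopping once early to check force.

Run:
```python
from bench import arm
from h import *
off=arm.get_state()["tool_pos"]-handle(0); print(off)
for t in np.linspace(0,.70,9)[1:]:
    st=arm.move_straight(handle(t)+off*[1,1,0]+[0,0,.054],frame=rot(),vel=.07,f_stop=40)
    s=arm.get_state(); print(round(t,3),st,round(s["time_s"],2),np.round(s["tool_pos"]-handle(t),4),np.round(s["contact_force"],1),np.round(s["wrist_torque"],2),round(s["grip_width"],4))
    if st: break
for n in("scene","top"):
    cv2.imwrite(f"pics/{n}3.png",cv2.resize(arm.read_camera(n)["img"][:,:,::-1],None,fx=1.5,fy=1.5))
```

```text
[-3.62555818e-04  3.56062568e-05  5.44719306e-02]
0.088 False 6.62 [-0.0008  0.0001  0.0536] [-0.8  1.3 -5. ] [ 0.35  0.57 -0.05] 0.0101
0.175 False 7.04 [-0.001   0.0001  0.0539] [-3.   0.6 -3.8] [ 0.34  1.14 -0.02] 0.0103
0.262 False 7.47 [-0.0012  0.0001  0.0541] [-5.4  1.5 -1.7] [ 0.32  1.47 -0.04] 0.01
0.35 False 7.89 [-0.0015  0.0001  0.0545] [-6.6  0.9 -0.7] [ 0.29  1.79 -0.04] 0.0099
0.438 False 8.32 [-0.0019  0.0001  0.0546] [-9.2  0.6  1.6] [ 0.22  2.11 -0.03] 0.0096
0.525 False 8.74 [-0.002   0.0002  0.0556] [-11.1  -1.4   7.8] [-0.03  2.34 -0.03] 0.0095
0.612 False 9.17 [-0.0021  0.0002  0.0561] [-12.6  -0.7  11.3] [-0.17  2.69 -0.12] 0.0103
0.7 False 9.59 [-0.002   0.0001  0.0569] [-13.3  -2.   14.7] [-0.31  2.92 -0.03] 0.0098
```

View pics/scene3.png

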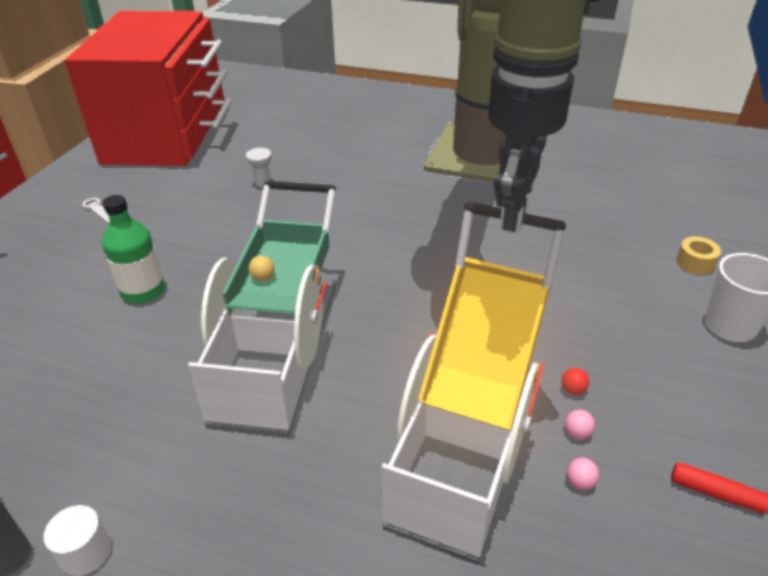

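View pics/top3.png

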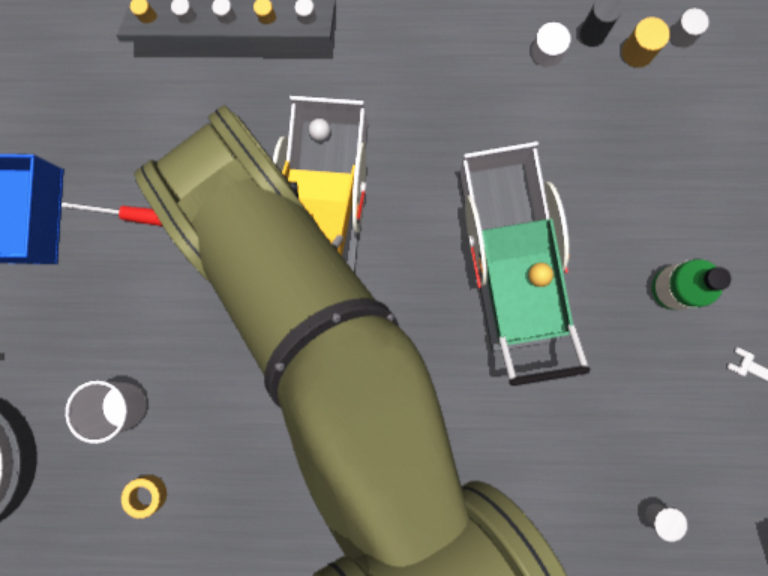

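The top view shows the steel ball at (319,130), now in the bin, and the green pan unchanged. I check the tilt from the bar ends while holding.

Run:
```python
from bench import arm
from h import *
arm.sleep(1.0)
S=arm.read_camera("scene");im=S["img"][:,:,::-1].copy()
for t in (.6,.7,.8):
    r=np.hypot(.21,.065); b=np.arctan2(.065,-.21)-t
    x,z=.08+r*np.cos(b),.09+r*np.sin(b)
    uv=proj(S,stand(P,[[x,.053,z],[x,-.053,z]])); print(t,uv.round(1).ravel())
crop=cv2.resize(im[115:300,240:400],None,fx=3.2,fy=3.2,interpolation=cv2.INTER_CUBIC)
cv2.imwrite("pics/scene4.png",crop)
w=arm.read_camera("wrist")["img"][:,:,::-1]; cv2.imwrite("pics/wrist4.png",cv2.resize(w,None,fx=1.5,fy=1.5))
s=arm.get_state(); print(s["time_s"],s["tool_pos"]-handle(.7),s["contact_force"])
```

```text
0.6 [375.7 150.7 313.1 137.7]
0.7 [374.9 150.2 310.5 136.8]
0.8 [373.7 151.1 307.5 137.2]
10.7917 [-0.00219608  0.00015516  0.05676277] [-11.94118819  -1.12343031  13.82224571]
```

View pics/scene4.png

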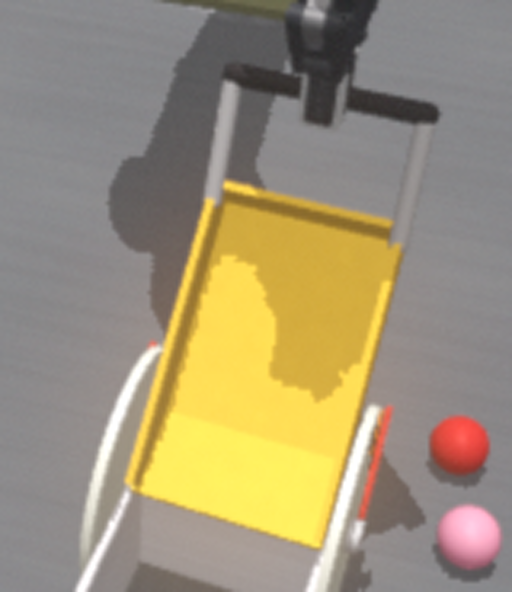

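View pics/wrist4.png

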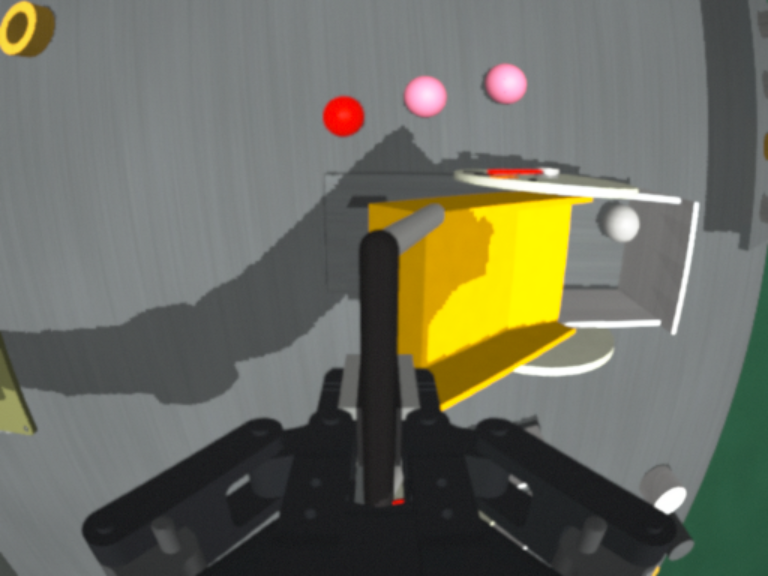

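The wrist view shows the ball in the bin at (620,223). The bar ends fit a tilt of about 0.65–0.7 rad. I'll finish the hold, then lower slowly.

Run:
```python
from bench import arm
from h import *
arm.sleep(1.4)
off=np.array([-3.6e-4,0,0.054])
for t in np.linspace(.70,0,9)[1:]:
    st=arm.move_straight(handle(t)+off,frame=rot(),vel=.05,f_stop=45)
    s=arm.get_state(); print(round(t,3),st,round(s["time_s"],2),np.round(s["tool_pos"]-handle(t),4),np.round(s["contact_force"],1),np.round(s["wrist_torque"],2),round(s["grip_width"],4))
    if st: break
arm.sleep(.4)
s=arm.get_state(); print(s["time_s"],s["contact_force"])
cv2.imwrite("pics/scene5.png",cv2.resize(arm.read_camera("scene")["img"][115:300,240:400,::-1],None,fx=3.2,fy=3.2))
cv2.imwrite("pics/wrist5.png",cv2.resize(arm.read_camera("wrist")["img"][:,:,::-1],None,fx=1.5,fy=1.5))
```

```text
0.612 False 12.72 [-0.002   0.0002  0.0566] [-12.9  -0.5  13.4] [-0.28  2.46 -0.02] 0.0098
0.525 False 13.26 [-0.0019  0.0002  0.056 ] [-11.2  -0.    9.7] [-0.14  2.23 -0.  ] 0.0096
0.438 False 13.79 [-0.0017  0.0002  0.0555] [-10.1  -0.    8.8] [-0.01  1.92 -0.01] 0.0096
0.35 False 14.32 [-0.0014  0.0002  0.0551] [-8.5  0.7  4.6] [-0.01  1.64 -0.02] 0.0099
0.262 False 14.86 [-0.0011  0.0001  0.0549] [-7.2  0.9  4. ] [ 0.03  1.34 -0.05] 0.0102
0.175 False 15.39 [-0.0008  0.0001  0.0547] [-6.9 -0.   2.1] [0.12 1.17 0.  ] 0.0094
0.088 False 15.93 [-0.0006  0.0001  0.0546] [-6.   0.3  1.9] [ 0.15  1.01 -0.03] 0.0096
0.0 False 16.46 [-0.0003  0.0001  0.0549] [-7.7 -0.1  3.9] [ 0.08  1.02 -0.03] 0.0096
16.8583 [-6.10527676  0.93922386  2.50517194]
```

View pics/scene5.png

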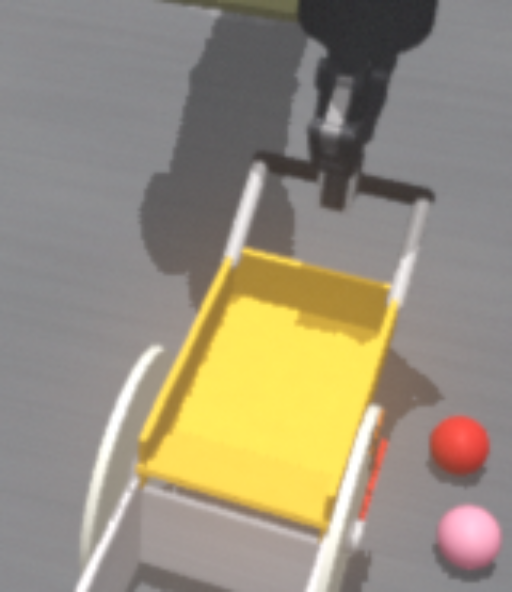

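View pics/wrist5.png

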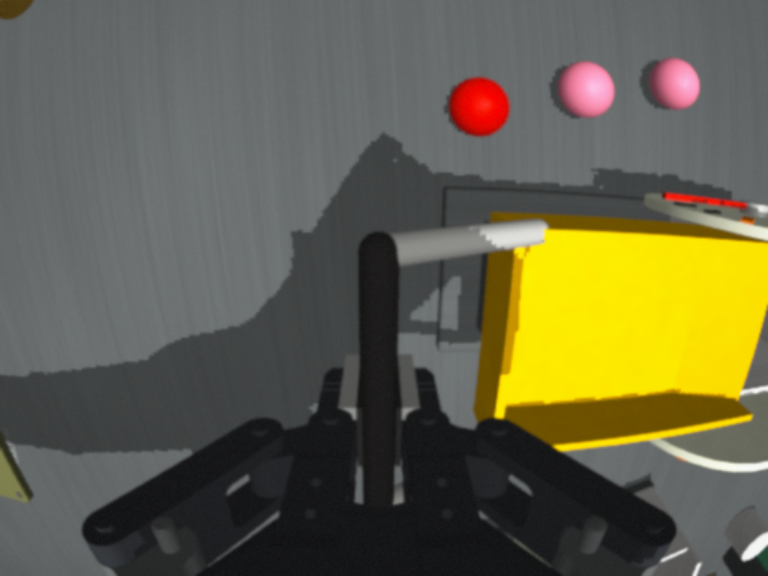

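The pan is level and empty, and the wrist view matches the one before the lift. Now I release and retreat straight up.

Run:
```python
from bench import arm
from h import *
arm.grip(.045)
p=arm.get_state()["tool_pos"]
print(arm.move_straight(p+[0,0,.16],frame=rot(),vel=.1,f_stop=15))
arm.sleep(.3)
arm.move_ptp([.40,.05,.40],rot())
s=arm.get_state(); print(s["time_s"],s["tool_pos"],s["contact_force"],s["grip_width"])
for n in("scene","top","wrist"):
    cv2.imwrite(f"pics/{n}6.png",cv2.resize(arm.read_camera(n)["img"][:,:,::-1],None,fx=1.5,fy=1.5))
```

```text
False
20.1417 [0.40065232 0.05016728 0.40047431] [-0.33833376 -1.03200406 -0.20324618] 0.04460897861196072
```

View pics/top6.png

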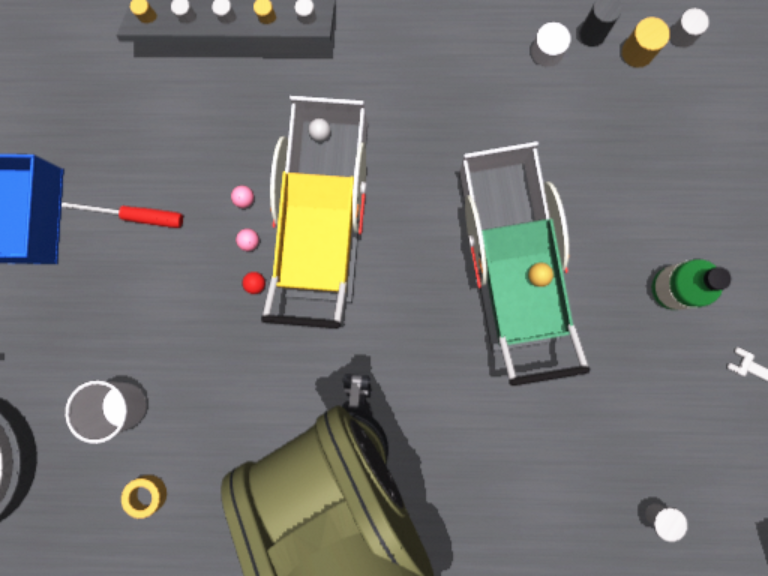

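View pics/scene6.png

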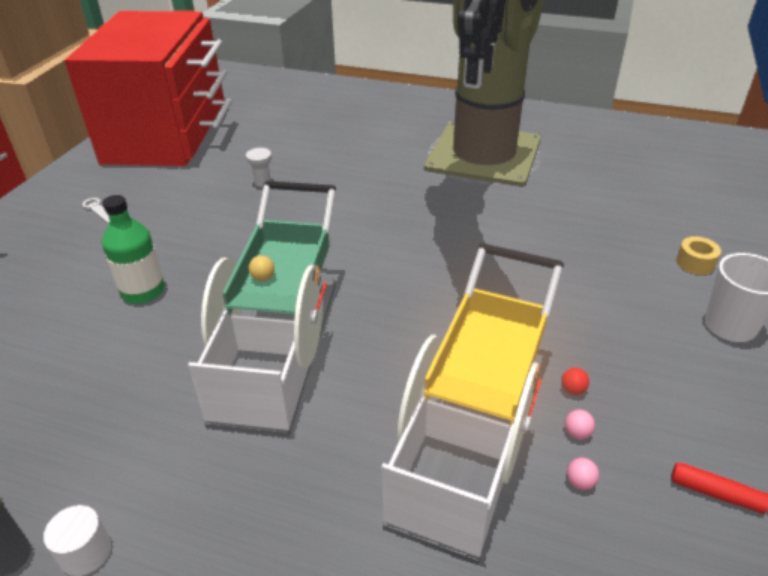

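View pics/wrist6.png

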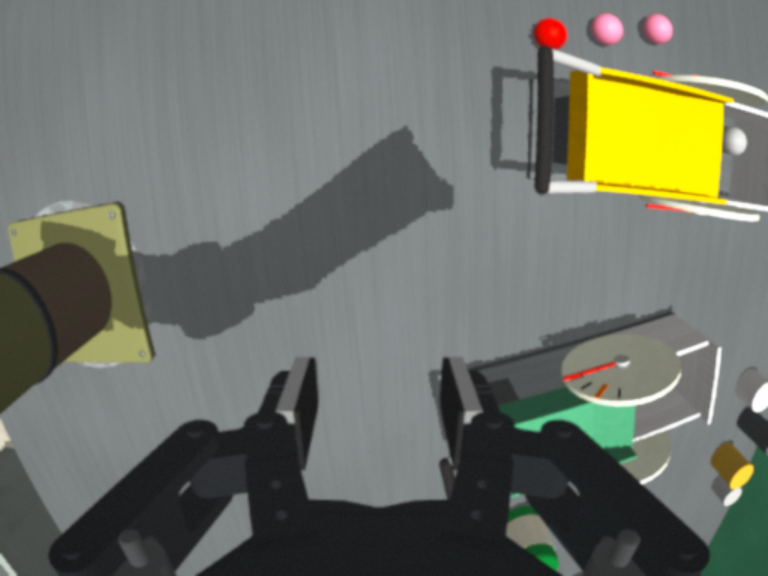

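Top view: the ball is in the bin at (319,130), the yellow pan is level with its handle at (303,321) as at the start, and the green stand is unchanged. The arm is clear, so I hand the job in.

Run:
```python
from bench import arm
arm.sleep(.3); arm.close_job()
```

```text
the job is handed in; nothing more can be done
```

I tipped the yellow pan, the steel ball rolled into the bin, and I lowered the pan to level, let go and handed the job in at about 20.5 s. `close_job` gives no verdict.

- **Tilt:** I lifted the handle along its arc to about 0.70 rad and held it there for about 2.6 s. The bar ends in the scene view fitted roughly 0.65–0.7 rad. That fit is loose: the bar's image barely moves with tilt, so the arm's position is the better evidence.
- **Lowering:** The pan went down over about 4 s at 50 mm/s, and I opened the fingers only once it was level.
- **Forces:** At the stops along the arc the wrist felt at most about 20 N, mostly because the bar did not turn freely in the grip.
- **Last checks:** The final pictures show:
  - the steel ball in the yellow stand's bin, in the top and wrist views (the far wall hides it in the scene view);
  - the yellow pan and handle back where they started;
  - the green pan with its brass ball, and the pink and red balls, unmoved;
  - the gripper clear of everything.

No check failed or disagreed.

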